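# Tip used vials into the vented waste box

## Robot

A 7-joint arm with a two-finger parallel gripper is mounted at the origin on the work surface. World frame = base frame: x ahead of the robot, y to its left, z up, the work surface at z = 0. Lengths are in m, angles in rad, forces in N, time in s.
With the tool pointing down it reaches from about 0.4 to 0.85 m from the base axis. Payload 10.4 kg.
Tool frame: the origin (TCP) lies at the very end of the fingers, on their centre line; the grasp point (between the pads) lies 19 mm behind it; z points along the fingers, y is the line along which they close (so a half turn about z gives the same grasp; the last joint's range is limited). The gripper opens to 87 mm and grips with 3 to 60 N. Pads are 19 mm wide; open, the fingers measure 117 mm over their backs; the gripper's body (75 mm by 190 mm) begins 51 mm behind the grasp point.
Start: joints at [-1.125, 0.332, -0.065, 1.46, 0.022, 1.35, -0.088], TCP at [0.282, 0.558, 0.223] pointing down, gripper open.
Joint ranges: [-2.6, 2.6], [-0.5, 2.12], [-1.47, 1.34], [0.16, 2.42], [-1.27, 4.41], [0.06, 2.06], [-2.6, 2.6]. Speed limits (rad/s): [2.22, 2.22, 2.79, 2.79, 3.14, 3.14, 3.14].

## Interface

Orientations are given as a unit quaternion [x, y, z, w].
In Python, from bench import r gives the robot as it stands.
- The arm moves only by the shell command python3 -m crank 'ROWS' [FORCE]. ROWS is JSON, a list that holds one entry, the list of rows, each a list of 5 numbers: the shift along the tool's x, y, z in mm, then the turn about the tool's z in degrees, then the opening, from -1 (shut) to 1 (fully open). A call has 1 to 20 rows; each row is the pose to reach, as a shift and turn from the pose commanded when the call began, along the tool's axes at that moment; what a row does not reach only later rows make up. A row lasts 1/10 s, in which the tool goes at most 50 mm and 8.59 degrees, less where a joint would pass 70% of its speed; a pose out of reach is approached as far as the arm can. A call with a gripper value outside its range is refused whole. The fingers move at their own pace and stop on an object; FORCE is the grip in N (left out, the last holds). Time passes only in rows, so rows that repeat a pose let the fingers close. It gives the time, the measured TCP pose, the force, the opening and the grip force at its end, in the units of the state.
- r.read_state(): the state, without advancing time (a new reading comes with each control period).
- r.camera(name): name is "side" or "top" or "wrist"; returns a dict with "image" (384x512x3 uint8, red, green, blue), "vfov" (degrees; the focal length in pixels is half the picture's height over the tangent of half this angle, whatever the lens; pixels are square), "cx", "cy" (the principal point, pixels), "eye" and "attitude" of the camera in the world. Camera axes: x right, y down, z forward; pixel columns grow to the right and rows downward; lengths in m; the calibration is good to about 2 mm. A picture is of the moment at which its call begins. There is no depth.
- r.close_job(): hands the job in; it is judged then, once.
The state is a dict: "time": time; "joint_positions": joint angles; "joint_vel": joint speeds; "joint_torque": joint torques, N m; "ee_pos": TCP position; "eef_rot": TCP orientation; "ft_force": force on the tool from outside, world axes, zero at the start; "torque": the same for the moment, N m; "width": finger opening in m; "grip_force": force on a finger pad.
Only numpy, scipy, OpenCV 4.12 (cv2) and the standard library are available. Lean on these libraries where they do the work, as an engineer would, in place of code of your own. Each camera call takes 0.05 s, during which the arm holds its last target. There are 200 camera calls.

## Task

Pick up the loaded vial scoop, slide its bowl through the slot in the waste box's sloping steel cover plate, level enough that both vials stay in it, and tip it nose-down inside so that both vials drop into the box. Then bring the empty scoop back out and set it down on the blue mat, standing level on its bowl, holding it until it is down. Neither the scoop nor the robot may touch the cover plate or its slot edges, and the vial rack, solvent bottle and beaker must be left where they are.

Things in the scene. Friction and masses are not known exactly. Their poses are not given: they have to be found in the camera images.
- scoop: the vial scoop, loose, 186 mm long, 0.13 to 0.21 kg plus 60 g of vials, most of it in the steel bowl; origin under the bowl's centre, x from handle to the bowl's open nose, y across, z up when level. The straight handle leans up 15 degrees backwards: 10 mm round shaft 50 mm long, then the black grip. At the start it stands level on the mat, both vials in it, grip towards the robot
- grip (a point): middle of the scoop's black grip, where to hold it firmly: a bar 68 mm long, 16 mm wide (y), 20 mm deep, leaning 15 degrees up towards its free end (-x, +z). Axes as the scoop. It is 119 mm behind and 25 mm above the point bowl; 39 mm above the bench when the scoop stands on the mat
- bowl (a point): centre of the scoop's bowl, 11 mm above its flat underside, axes as the scoop. Bowl 72 mm long (x), 84 mm wide (y), walls 22 mm high, open at the nose (+x); 25 mm high over its vials. Its floor is flat for the rear 40 mm, then rises 10 degrees to the nose, which keeps the vials in while level; tipped 40 to 45 degrees nose-down they roll out
- bowl_back (a point): middle of the bowl's back wall, 36 mm behind the bowl's centre (-x), at the same height, axes as the scoop. The handle's axis leaves the wall 3 mm above this point
- vial_a_mid (a point): centre of one used vial: amber glass, 75 mm long with an aluminium cap, 23 mm in diameter, about 30 g. It lies across the bowl (its length along y), against the back wall
- vial_b_mid (a point): centre of the other used vial, the same kind, lying across the bowl just in front of the first
- slot (a point): centre of the slot in the cover plate, 150 mm above the bench. Axes as the waste box: x level, straight into the box, y along the slot, z up. The slot is 112 mm wide (y) and 56 mm high up the slope; the plate is 4 mm thick and leans 25 degrees, its top farther along +x, so a level thing sees an opening about 49 mm high
- bin: fixed vented waste box; origin on the bench right below the slot centre, axes as slot. Clear walls and lid, white base 18 mm thick, two old vials at the back; inside 240 mm wide, back to x = 160 mm, up to 245 mm. The sloping cover plate is its whole front, from x = -62 mm at the base to 47 mm at the top (250 mm high)
- cover: the sloping steel cover plate with the slot, blue-edged; origin at the slot centre, its z runs up the slope, its x into the box, square to the plate
- mat: blue silicone mat, fixed, 240 mm (x) by 160 mm (y), 3 mm thick; origin at the middle of its underside
- rack: white vial rack with standing vials, loose, 180 by 100 mm, 76 mm high; origin at the middle of its underside; leave alone
- solvent: amber solvent bottle with a blue cap, loose, 70 mm in diameter, 145 mm high; origin under its centre; leave alone
- beaker: white beaker, loose, 80 mm in diameter at the rim, 95 mm high; origin under its centre; leave alone
Things that resemble listed ones, but are neither listed nor needed, are in the scene too. What is shaped like the scoop but purple or yellow is not meant.

How it is judged:
On the way, in this order (a step that is already met when the one before it is completed fails the run):
1. the whole bowl is through the slot with both vials still in it (x of bowl_back in the frame of slot above 0.008 m and x of bowl in the frame of slot above 0.03 m and distance between each of vial_a_mid, vial_b_mid and bowl below 0.034 m), for 0.2 s.
2. both vials have dropped into the box while the scoop is inside (x of bowl in the frame of slot above 0 m and distance between each of vial_a_mid, vial_b_mid and bowl above 0.05 m and height (world z) of each of vial_a_mid, vial_b_mid below 0.11 m and x of each of vial_a_mid, vial_b_mid in the frame of bin above -0.06 m), for 0.1 s.
At the end, for the whole second after the job is handed in: both vials lie inside the waste box, centres below 110 mm; the released scoop stands level (0.1 rad) on the mat on its bowl, bowl centre under 20 mm high and within 95 mm along and 50 mm across of the mat's middle; rack, bottle and beaker within 20 mm of their start (x of vial_a_mid in the frame of bin between -0.06 and 0.165 m and y of vial_a_mid in the frame of bin between -0.125 and 0.125 m and height (world z) of each of vial_a_mid, vial_b_mid below 0.11 m and x of vial_b_mid in the frame of bin between -0.06 and 0.165 m and y of vial_b_mid in the frame of bin between -0.125 and 0.125 m and x of bowl in the frame of mat between -0.095 and 0.095 m and y of bowl in the frame of mat between -0.05 and 0.05 m and height (world z) of bowl below 0.02 m and angle between bowl's own z axis and vertical below 0.1 rad and distance of each of rack, solvent, beaker from where it was at the start of the episode below 0.02 m); the robot touches nothing.
It fails at once if the scoop touches the cover plate or its slot edges (contact force between cover and scoop above 0.5 N).
It fails at once if the robot touches the cover plate (contact force between any of the fingers, the arm and cover above 0.5 N).
It fails at once if the scoop is let go in the air (height (world z) of bowl above 0.045 m and contact force between the fingers and scoop below 0.05 N).
It fails at once if the rack, bottle or beaker is pushed more than 20 mm or tipped (distance of any of rack, solvent, beaker from where it was at the start of the episode above 0.02 m or angle between any of solvent, beaker's own z axis and vertical above 0.3 rad).
It also fails if it takes over 64 s, if anything falls off the work surface, if the arm or the gripper's body presses on something with over 40 N, if the wrist force passes 120 N, or if a joint passes its speed limit or range.

## Working session

There is one attempt and no reset: what is moved stays moved. The work goes in short steps, Python scripts to look and compute and a shell command to move; the robot and the scene stay as the last step left them, time stands still between calls to the robot, and variables do not carry over. Pictures are saved under pics/ and viewed, at most 10 in all, crops included, and the job is handed in when it is done.

```bash
ls; mkdir -p pics
cat > h.py <<'E'
import numpy as np, cv2
from scipy.spatial.transform import Rotation as R
from bench import r
def cam(n):
    c=r.camera(n); c['f']=c['image'].shape[0]/2/np.tan(np.radians(c['vfov'])/2)
    a=np.array(c['attitude'],float); c['R']=R.from_quat(a).as_matrix() if a.size==4 else a.reshape(3,3)
    return c
def ray(c,u,v):
    d=c['R']@np.array([(u-c['cx'])/c['f'],(v-c['cy'])/c['f'],1.]); return np.array(c['eye'],float),d/np.linalg.norm(d)
def onz(c,u,v,z):
    e,d=ray(c,u,v); return e+d*(z-e[2])/d[2]
def proj(c,p):
    q=c['R'].T@(np.array(p,float)-c['eye']); return c['cx']+c['f']*q[0]/q[2],c['cy']+c['f']*q[1]/q[2]
def tri(a,b):
    (e1,d1),(e2,d2)=a,b; s=np.linalg.lstsq(np.c_[d1,-d2],e2-e1,rcond=None)[0]
    p,q=e1+s[0]*d1,e2+s[1]*d2; return (p+q)/2,np.linalg.norm(p-q)
def save(c,name): cv2.imwrite('pics/'+name+'.png',cv2.resize(c['image'][:,:,::-1],(768,576),interpolation=cv2.INTER_CUBIC))
E
python3 - <<'E'
from h import *
np.set_printoptions(precision=4,suppress=True)
for n in ('top','side','wrist'):
    c=cam(n); np.save('pics/'+n+'0.npy',c,allow_pickle=True); save(c,n+'0'); print(n,c['vfov'],c['cx'],c['cy'],c['eye'],c['attitude'])
s=r.read_state(); print(s)
E
```

```text
pics
top 48.6255109579244 259.5200405282467 187.78093985569174 [0.3196 0.0671 1.2825] [ 0.706  -0.7013  0.0715 -0.068 ]
side 56.688814849192966 253.95772984989213 190.78430879606222 [ 0.0243 -0.7226  0.9244] [ 0.8731 -0.2601  0.1218 -0.394 ]
wrist 59.21383802841721 255.79448885120993 194.8669799750216 [0.2172 0.5902 0.3838] [0.8444 0.5189 0.0693 0.1134]
{'time': 0.15, 'joint_positions': array([-1.1246,  0.3327, -0.0647,  1.4607,  0.0216,  1.3499, -0.0885]), 'joint_vel': array([-0.0007, -0.0025,  0.0009, -0.0032, -0.0006, -0.0004, -0.0003]), 'joint_torque': array([  0.0006, -62.3633,   0.0246, -39.0138,  -0.0613,   0.0374,
         0.0001]), 'ee_pos': array([0.2823, 0.5573, 0.2219]), 'eef_rot': array([ 0.2322,  0.9727, -0.0005, -0.0001]), 'ft_force': array([-0.1581, -0.2278, -0.119 ]), 'torque': array([ 0.0049, -0.0536, -0.0081]), 'grip_force': 0.0, 'width': 0.0870971852953971}
```

View pics/top0.png

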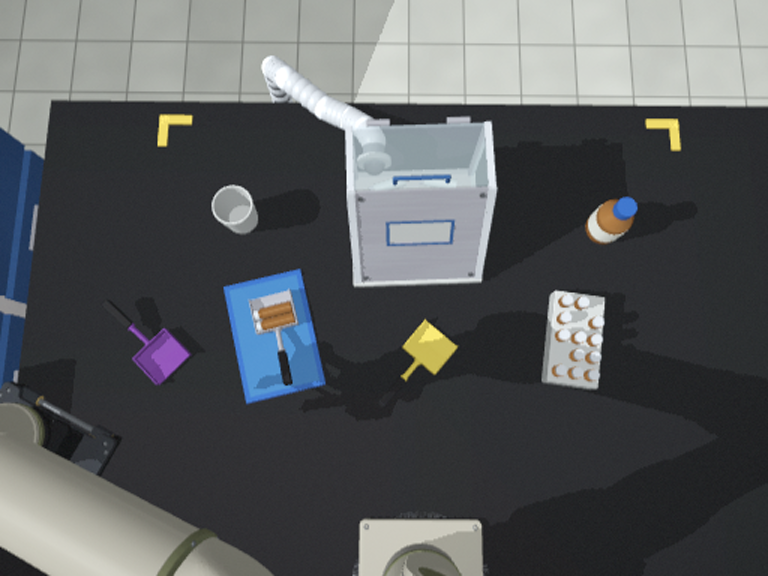

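View pics/side0.png

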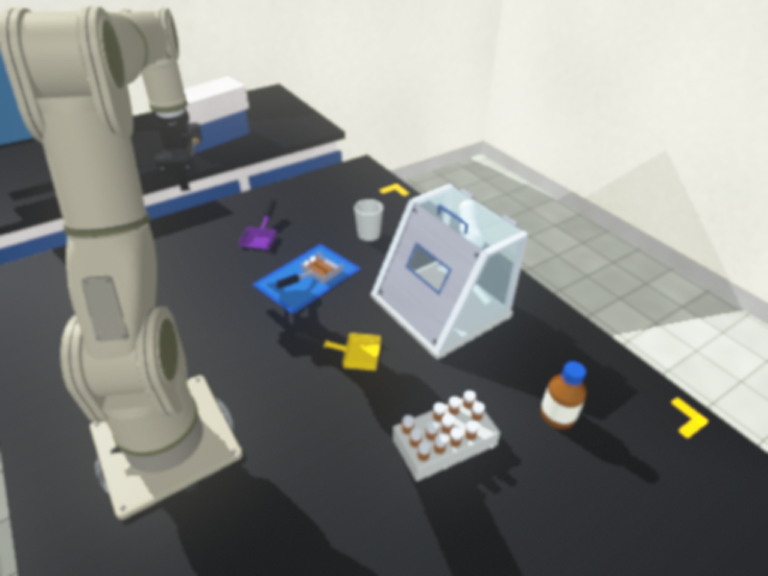

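Top view: the steel scoop with two amber vials is on the blue mat (bowl ~(272,312), black grip ~(285,366) in the 1.5x picture). The look-alikes are purple at (160,355) and yellow at (430,345). Only the steel and black one on the mat, holding vials, fits. The slot is blue-framed at (420,232) top and (428,268) side.

Run:
```python
from h import *
np.set_printoptions(precision=4,suppress=True)
T=np.load('pics/top0.npy',allow_pickle=True).item(); S=np.load('pics/side0.npy',allow_pickle=True).item()
def hsv(c): return cv2.cvtColor(c['image'],cv2.COLOR_RGB2HSV)
def blue(c): return cv2.inRange(hsv(c),(100,110,60),(125,255,255))
def comp(m,x0,x1,y0,y1):
    k=np.zeros_like(m); k[y0:y1,x0:x1]=m[y0:y1,x0:x1]; return k
def quad(m):
    p=np.argwhere(m)[:,::-1].astype(np.float32); h=cv2.convexHull(p.reshape(-1,1,2))
    for e in np.arange(2,30): 
        a=cv2.approxPolyDP(h,e,True)
        if len(a)<=4: return a.reshape(-1,2)
def diag(q):
    h=np.c_[q,np.ones(4)]; l=np.cross(np.cross(h[0],h[2]),np.cross(h[1],h[3])); return l[:2]/l[2]
# slot frame
qt=quad(comp(blue(T),250,310,140,168)); qs=quad(comp(blue(S),265,305,158,198))
print('slot',qt.tolist(),qs.tolist())
ct,cs=diag(qt),diag(qs); print('slotC',tri(ray(T,*ct),ray(S,*cs)), 'top@z.15',onz(T,*ct,.15),'side',onz(S,*cs,.15))
srt=lambda q: q[np.argsort(np.arctan2(*(q-q.mean(0)).T[::-1]))]
a,b=srt(qt),srt(qs)
for i in range(4):
    best=min((tri(ray(T,*a[i]),ray(S,*b[j]))[1],j) for j in range(4)); print(a[i],b[best[1]],*tri(ray(T,*a[i]),ray(S,*b[best[1]])))
# mat
m=comp(blue(T),140,225,170,275); qm=quad(m); P=np.array([onz(T,*p,.003) for p in qm]); print('mat',P,P.mean(0),[np.linalg.norm(P[i]-P[i-1]) for i in range(4)])
# grip black on mat
hv=hsv(T); g=comp(cv2.inRange(hv[:,:,2],0,45),178,200,228,262)
n,l,st,ce=cv2.connectedComponentsWithStats(g); i=1+np.argmax(st[1:,4]); print('grip comp',st[i],ce[i])
rr=cv2.minAreaRect(np.argwhere(l==i)[:,::-1].astype(np.float32)); print(rr, onz(T,*rr[0],.044))
o=comp(cv2.inRange(hv,(5,120,60),(20,255,255)),160,205,190,225); rv=cv2.minAreaRect(np.argwhere(o)[:,::-1].astype(np.float32)); print('vials',rv,onz(T,*rv[0],.03))
cr=T['image'][180:270,140:230,::-1]; cv2.imwrite('pics/crop1.png',cv2.resize(cr,None,fx=6,fy=6,interpolation=cv2.INTER_CUBIC))
W=np.load('pics/wrist0.npy',allow_pickle=True).item()
```

```text
Traceback (most recent call last):
cv2.error: OpenCV(4.12.0) /io/opencv/modules/imgproc/src/approx.cpp:690: error: (-215:Assertion failed) npoints >= 0 && (depth == CV_32S || depth == CV_32F) in function 'approxPolyDP'
```

```bash
cat > m.py <<'E'
from h import *
np.set_printoptions(precision=4,suppress=True)
def hsv(c): return cv2.cvtColor(c['image'],cv2.COLOR_RGB2HSV)
def blue(c): return cv2.inRange(hsv(c),(98,75,40),(128,255,255))
def comp(m,x0,x1,y0,y1):
    k=np.zeros_like(m); k[y0:y1,x0:x1]=m[y0:y1,x0:x1]; return k
def quad(m):
    p=np.argwhere(m)[:,::-1].astype(np.int32); h=cv2.convexHull(p.reshape(-1,1,2))
    for e in np.arange(1,30,.5):
        a=cv2.approxPolyDP(h,e,True)
        if len(a)<=4: return a.reshape(-1,2).astype(float)
def diag(q):
    h=np.c_[q,np.ones(4)]; l=np.cross(np.cross(h[0],h[2]),np.cross(h[1],h[3])); return l[:2]/l[2]
E
cat > a.py <<'E'
from m import *
T=np.load('pics/top0.npy',allow_pickle=True).item(); S=np.load('pics/side0.npy',allow_pickle=True).item()
cr=T['image'][180:270,140:230,::-1]; cv2.imwrite('pics/crop1.png',cv2.resize(cr,None,fx=6,fy=6,interpolation=cv2.INTER_CUBIC))
mt,ms=comp(blue(T),250,310,140,168),comp(blue(S),265,305,158,198); print((mt>0).sum(),(ms>0).sum(),S['image'][163:196:3,270],T['image'][147,258:300:6])
qt=quad(mt); qs=quad(ms)
print('slot',qt.tolist(),qs.tolist())
ct,cs=diag(qt),diag(qs); print('slotC',tri(ray(T,*ct),ray(S,*cs)), 'top@z.15',onz(T,*ct,.15),'side',onz(S,*cs,.15))
srt=lambda q: q[np.argsort(np.arctan2(*(q-q.mean(0)).T[::-1]))]
a,b=srt(qt),srt(qs)
for i in range(4):
    best=min((tri(ray(T,*a[i]),ray(S,*b[j]))[1],j) for j in range(4)); print(a[i],b[best[1]],*tri(ray(T,*a[i]),ray(S,*b[best[1]])))
m=comp(blue(T),140,225,170,275); qm=quad(m); P=np.array([onz(T,*p,.003) for p in qm]); print('mat',P,P.mean(0),[np.linalg.norm(P[i]-P[i-1]) for i in range(4)])
hv=hsv(T); g=comp(cv2.inRange(hv[:,:,2],0,45),178,200,228,262)
n,l,st,ce=cv2.connectedComponentsWithStats(g); i=1+np.argmax(st[1:,4]); print('grip comp',st[i],ce[i])
rr=cv2.minAreaRect(np.argwhere(l==i)[:,::-1].astype(np.float32)); print(rr, onz(T,*rr[0],.044))
o=comp(cv2.inRange(hv,(5,120,60),(20,255,255)),160,205,190,225); rv=cv2.minAreaRect(np.argwhere(o)[:,::-1].astype(np.float32)); print('vials',rv,onz(T,*rv[0],.03))
E
python3 a.py
```

```text
166 85 [[177 180 194]
 [176 180 193]
 [176 180 193]
 [174 178 192]
 [159 168 189]
 [148 160 186]
 [178 182 195]
 [179 183 196]
 [179 183 196]
 [178 182 195]
 [177 181 194]] [[144 152 168]
 [128 142 164]
 [113 129 158]
 [106 121 156]
 [ 93 114 152]
 [ 94 117 154]
 [ 81 109 153]]
slot [[301.0, 162.0], [258.0, 163.0], [257.0, 148.0], [302.0, 147.0]] [[292.0, 195.0], [271.0, 178.0], [277.0, 163.0], [299.0, 179.0]]
slotC (array([0.6381, 0.0077, 0.1497]), np.float64(0.0011964696692117922)) top@z.15 [0.6386 0.0075 0.15  ] side [0.6372 0.0076 0.15  ]
[257. 148.] [277. 163.] [0.6516 0.0701 0.1713] 0.0014402264450782585
[302. 147.] [299. 179.] [ 0.6521 -0.0511  0.1818] 0.001624703367568667
[301. 162.] [292. 195.] [ 0.6257 -0.054   0.1258] 0.0006224020010388562
[258. 163.] [271. 178.] [0.6247 0.0666 0.117 ] 0.000516295129285713
mat [[0.368  0.1896 0.003 ]
 [0.3291 0.3421 0.003 ]
 [0.5633 0.3998 0.003 ]
 [0.602  0.245  0.003 ]] [0.4656 0.2942 0.003 ] [np.float64(0.24050942969231764), np.float64(0.15739030515767352), np.float64(0.24117445534625837), np.float64(0.15951146046921502)]
grip comp [186 235   9  22  96] [189.6354 244.7083]
((189.86912536621094, 245.2584228515625), (21.549381256103516, 5.097702980041504), 79.99201965332031) [0.3967 0.262  0.044 ]
vials ((183.8235626220703, 210.29412841796875), (13.581995010375977, 21.828205108642578), 75.96376037597656) [0.5005 0.2861 0.03  ]
```

View pics/crop1.png

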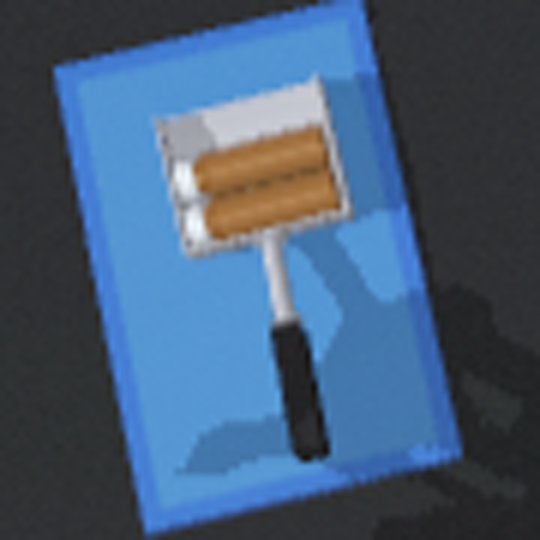

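Crop: the steel bowl with two amber vials has its rim centre at ~(253,166) in the crop, and the black grip runs (285,322)→(312,458). This is the right scoop. The slot triangulates to z=0.1497 and the mat to 240x158 mm, both as specified.

```bash
cat >> h.py <<'E'
def go(p,yaw,s=None):
    "tool shift (mm) and turn (deg) to bring TCP to p with the tool's x axis at yaw+180 deg (scoop x = -tool x)"
    s=s or r.read_state(); Q=R.from_quat(s['eef_rot']).as_matrix()
    d=Q.T@(np.array(p)-s['ee_pos'])*1e3; now=np.degrees(np.arctan2(Q[1,0],Q[0,0]))-180
    t=-((yaw-now+180)%360-180); return np.round(d,1),round(t,1)
E
python3 - <<'E'
from m import *
T=np.load('pics/top0.npy',allow_pickle=True).item(); S=np.load('pics/side0.npy',allow_pickle=True).item()
f=lambda x,y:(140+x/6,180+y/6)
b=np.mean([onz(T,*f(*p),.025) for p in ((158,120),(318,78),(350,210),(188,255))],0)
e1=onz(T,*f(286,322),.040);e2=onz(T,*f(314,460),.058)
g=(e1+e2)/2; v=b-g; print('bowl',b,'grip',g,'d',np.hypot(*v[:2]),'yaw',np.degrees(np.arctan2(v[1],v[0])),'gripaxis yaw',np.degrees(np.arctan2(*(e1-e2)[1::-1])), np.linalg.norm(e1-e2))
L=onz(T,188/6+140,255/6+180,.025);Rr=onz(T,350/6+140,210/6+180,.025);print('back edge',np.degrees(np.arctan2(*(L-Rr)[1::-1])),np.linalg.norm(L-Rr))
# box yaw
for (p,q,z) in (((257,148),(302,147),.176),((258,163),(301,162),.125),((236,190),(321,186.5),.005)):
    A,B=onz(T,*p,z),onz(T,*q,z); print(A,B,'yaw',np.degrees(np.arctan2(*(A-B)[1::-1]))-90)
c=b-0
print(go([g[0],g[1],.11],13))
E
```

```text
bowl [0.5095 0.292  0.025 ] grip [0.397 0.261 0.049] d 0.11664188921816722 yaw 15.423291860722497 gripaxis yaw 15.693523871505866 0.0716736356433774
back edge 106.14767315384124 0.0824900933258665
[0.6509 0.0698 0.176 ] [ 0.6546 -0.0521  0.176 ] yaw 1.770333118141039
[0.6224 0.0668 0.125 ] [ 0.6262 -0.0542  0.125 ] yaw 1.8097353554002922
[0.5679 0.1335 0.005 ] [ 0.5808 -0.1272  0.005 ] yaw 2.8173921393499057
(array([-236.3, -212.4,  112.2]), np.float64(-39.9))
```

```bash
python3 -m crank '[[[-30,-27,0,-5,1],[-75,-67,0,-13,1],[-120,-108,20,-21,1],[-165,-148,40,-29,1],[-210,-188,70,-37,1],[-236,-212,100,-42.4,1],[-236,-212,112,-42.4,1],[-236,-212,112,-42.4,1],[-236,-212,112,-42.4,1]]]' 60
python3 - <<'E'
from m import *
c=cam('wrist'); np.save('pics/w1.npy',c,allow_pickle=True); save(c,'w1')
s=r.read_state(); print(s['ee_pos'],s['joint_positions'],go([.397,.261,.020],15.5))
E
```

```text
time: 1.05
ee_pos: [0.3969, 0.2606, 0.1097]
eef_rot: [-0.134, 0.991, -0.001, -0.001]
ft_force: [-0.1, 0.3, 0.8]
width: 0.0871
grip_force: 0.0
[0.397  0.2624 0.1108] [-0.7288  0.104   0.0516  1.9831 -0.0066  1.0546  1.1675] (array([ 0.3, -1.4, 90.8]), np.float64(0.0))
```

View pics/w1.png

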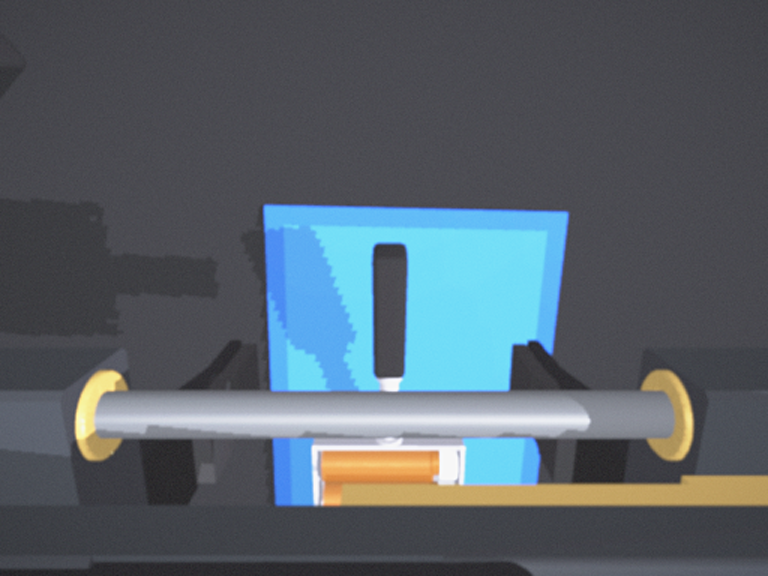

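Wrist view: the black grip is upright and centred between the fingers, from (390,243) to (390,378), and the shaft starts at (390,380). I'll check its position by casting rays.

Run:
```python
from m import *
c=np.load('pics/w1.npy',allow_pickle=True).item()
P=lambda u,v,z: onz(c,u/1.5,v/1.5,z)
a=P(390,245,.058);b=P(390,378,.040); print(a,b,(a+b)/2,np.linalg.norm(a-b),np.degrees(np.arctan2(*(b-a)[1::-1])))
g=(a+b)/2; s=r.read_state(); print(go([g[0],g[1],.020],15.5)); print(go([g[0]+.0019,g[1]+.0005,.020],15.5))
```

```text
[0.3619 0.2542 0.058 ] [0.4292 0.2732 0.04  ] [0.3956 0.2637 0.049 ] 0.07216342644401834 15.757115292132895
(array([ 1. ,  1.7, 90.8]), np.float64(0.0))
(array([-1. ,  1.6, 90.8]), np.float64(0.0))
```

```bash
python3 -m crank '[[[0,0,30,0,1],[0,0,60,0,1],[0,0,80,0,1],[0,0,90,0,1],[0,0,90.5,0,1],[0,0,90.5,0,-1],[0,0,90.5,0,-1],[0,0,90.5,0,-1],[0,0,90.5,0,-1],[0,0,90.5,0,-1],[0,0,90.5,0,-1],[0,0,90.5,0,-1]]]' 60
python3 -m crank '[[[0,0,-2,0,-1],[0,0,-6,0,-1],[0,0,-12,0,-1],[0,0,-20,0,-1],[0,0,-28,0,-1],[0,0,-34,0,-1],[0,0,-38,0,-1],[0,0,-40,0,-1],[0,0,-40,0,-1]]]'
python3 - <<'E'
from m import *
for n in('top','side','wrist'):
    c=cam(n); np.save('pics/%s2.npy'%n,c,allow_pickle=True); 
    if n=='side':
        cv2.imwrite('pics/side2.png',cv2.resize(c['image'][120:240,130:290,::-1],None,fx=5,fy=5,interpolation=cv2.INTER_CUBIC))
E
```

```text
time: 2.3
ee_pos: [0.3971, 0.2619, 0.0201]
eef_rot: [-0.135, 0.991, 0.0, 0.0]
ft_force: [0.1, -0.1, 0.2]
width: 0.0389
grip_force: 0.0
time: 3.2
ee_pos: [0.3972, 0.2619, 0.0602]
eef_rot: [-0.135, 0.991, 0.0, 0.0]
ft_force: [0.6, 0.5, -2.2]
width: 0.0157
grip_force: 60.0
```

View pics/side2.png

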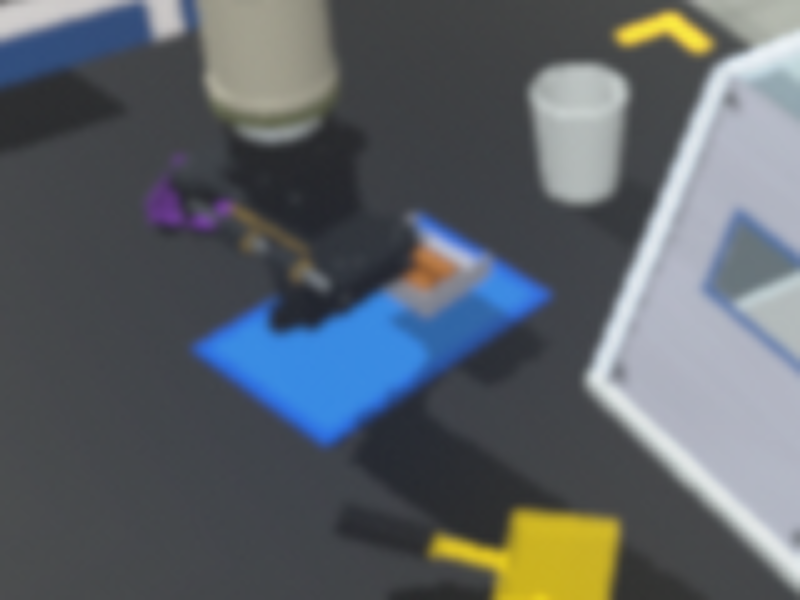

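The fingers were still closing when the lift began, so the grasp may sit high on the grip. I'll set it down under a light grip and re-grasp properly.

```bash
python3 -m crank '[[[0,0,8,0,-1],[0,0,16,0,-1],[0,0,22,0,-1],[0,0,26,0,-1],[0,0,30,0,-1],[0,0,34,0,-1],[0,0,38,0,-1],[0,0,40,0,-1],[0,0,40,0,-0.5],[0,0,40,0,-0.5],[0,0,40,0,-0.5]]]' 8
python3 -m crank '[[[0,0,0,0,-1],[0,0,0,0,-1],[0,0,0,0,-1],[0,0,0,0,-1],[0,0,0,0,-1],[0,0,0,0,-1],[0,0,0,0,-1],[0,0,0,0,-1]]]' 60
python3 - <<'E'
from m import *
c=cam('top'); np.save('pics/top3.npy',c,allow_pickle=True); cv2.imwrite('pics/top3.png',cv2.resize(c['image'][170:280,120:250,::-1],None,fx=5,fy=5,interpolation=cv2.INTER_CUBIC))
E
```

```text
time: 4.45
ee_pos: [0.3975, 0.262, 0.0203]
eef_rot: [-0.135, 0.991, 0.0, 0.0]
ft_force: [-1.0, -0.1, 0.3]
width: 0.0216
grip_force: 0.0
time: 5.25
ee_pos: [0.3973, 0.2619, 0.0201]
eef_rot: [-0.135, 0.991, 0.0, 0.0]
ft_force: [1.8, 1.0, 0.7]
width: 0.0153
grip_force: 60.0
```

View pics/top3.png

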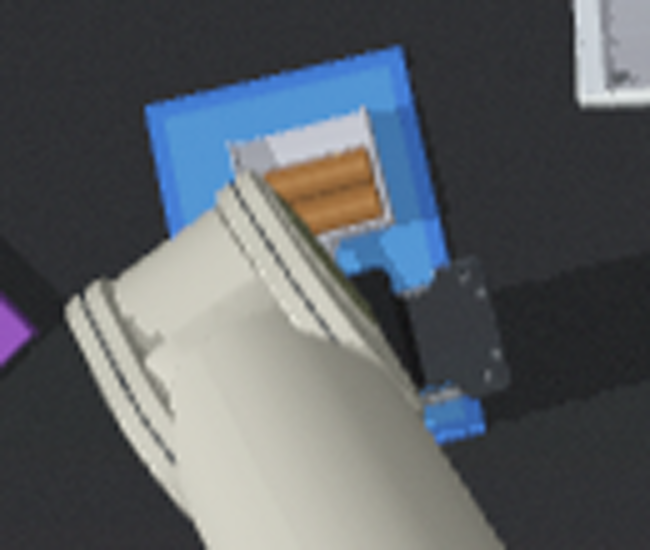

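```bash
python3 -m crank '[[[0,0,-3,0,-1],[0,0,-8,0,-1],[0,0,-16,0,-1],[0,0,-26,0,-1],[0,0,-38,0,-1],[0,0,-50,0,-1],[0,0,-64,0,-1],[0,0,-78,0,-1],[0,0,-92,0,-1],[0,0,-106,0,-1],[0,0,-118,0,-1],[0,0,-127,0,-1],[0,0,-133,0,-1],[0,0,-135,0,-1],[0,0,-135,0,-1]]]'
cat > pre.py <<'E'
from h import *
import sys
np.set_printoptions(precision=4,suppress=True)
S=np.array([.638,.0077,.150]);y=np.radians(2.2);X=np.array([np.cos(y),np.sin(y),0])
def tcp(bx,bz,by=0):  # level: bowl centre at slot x=bx, world z=bz
    return S+X*(bx-.1175)+np.array([-X[1],X[0],0])*by+np.array([0,0,bz+.006-.150])
if __name__=='__main__': print(go(tcp(-.110,.1485),2.2), r.read_state()['ft_force'], r.read_state()['ee_pos'])
E
python3 pre.py
```

```text
time: 6.8
ee_pos: [0.3971, 0.2618, 0.155]
eef_rot: [-0.135, 0.991, 0.0, -0.0]
ft_force: [-0.7, 1.1, -2.0]
width: 0.0154
grip_force: 60.0
(array([  57.3, -256.9,    0.5]), np.float64(13.3)) [-0.7364  1.0967 -1.9656] [0.3971 0.2618 0.155 ]
```

```bash
python3 -m crank '[[[1,-5,0,0,-1],[3,-14,0,0.5,-1],[6,-28,0,1,-1],[11,-46,0,2,-1],[16,-68,0,3,-1],[21,-92,0,4.5,-1],[27,-118,0,6,-1],[33,-144,0,7.5,-1],[38,-168,0,9,-1],[43,-191,0,10,-1],[48,-212,0,11,-1],[52,-229,0,12,-1],[54,-242,0,12.5,-1],[56,-251,0,13,-1],[57,-256,0,13.3,-1],[57.3,-257,0.5,13.3,-1],[57.3,-257,0.5,13.3,-1]]]'
python3 - <<'E'
from m import *
from pre import *
for n in('top','side'):
    c=cam(n); np.save('pics/%s4.npy'%n,c,allow_pickle=True)
    if n=='top': im=cv2.resize(c['image'][120:240,220:340,::-1],(400,400),interpolation=cv2.INTER_CUBIC)
    else: im=np.hstack([im,cv2.resize(c['image'][140:240,220:320,::-1],(400,400),interpolation=cv2.INTER_CUBIC)])
cv2.imwrite('pics/pre4.png',im)
print(go(tcp(.05,.1485),2.2), r.read_state()['ee_pos'])
E
```

```text
time: 8.5
ee_pos: [0.4108, -0.0007, 0.1544]
eef_rot: [-0.02, 1.0, 0.0, -0.0]
ft_force: [0.7, -0.0, -2.3]
width: 0.0152
grip_force: 60.0
(array([-159.9,   -0.8,   -0.1]), np.float64(0.1)) [ 0.4107 -0.0005  0.1545]
```

View pics/pre4.png

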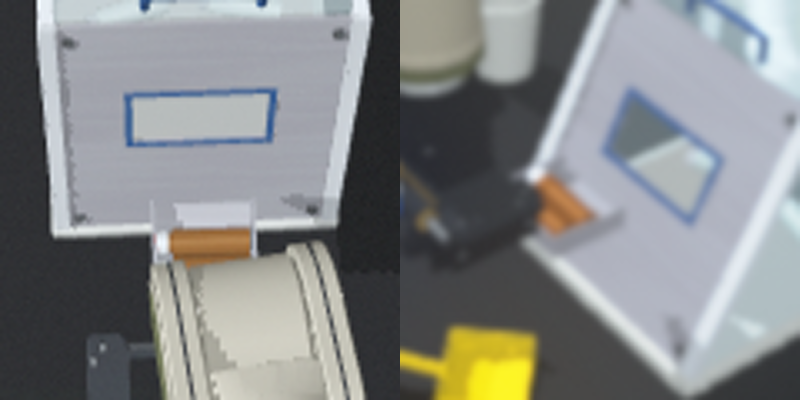

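Both vials are still in the bowl, top view at (205,240) left. The bowl looks level and in line with the slot, with nose rim corners at ~(155,200)/(252,203) left and (620,208) right. I'll compare those with the predicted projections.

Run:
```python
from m import *
from pre import *
T=np.load('pics/top4.npy',allow_pickle=True).item(); C=np.load('pics/side4.npy',allow_pickle=True).item()
Yv=np.array([-X[1],X[0],0]); B=S+X*(-.110)+[0,0,-.0015]
for nm,dx,dy,dz in(('NL',.036,.042,.011),('NR',.036,-.042,.011),('NRb',.036,-.042,-.005),('BR',-.036,-.042,.011)):
    p=B+X*dx+Yv*dy+[0,0,dz]; t=np.array(proj(T,p)); s=np.array(proj(C,p)); print(nm,(t-[220,120])*400/120,(s-[220,140])*4+[400,0])
# slot edges predicted
for dy in(.056,-.056):
    for k in(.028,-.028):
        p=S+Yv*dy+X*k*np.sin(np.radians(25))+[0,0,k*np.cos(np.radians(25))]; print('slot',(np.array(proj(T,p))-[220,120])*400/120,(np.array(proj(C,p))-[220,140])*4+[400,0])
# vials top view blob
hv=hsv(T); o=comp(cv2.inRange(hv,(5,120,60),(20,255,255)),255,305,180,205); ys,xs=np.nonzero(o); print('orange',(xs.min()-220)*3.33,(xs.max()-220)*3.33)
g=cv2.resize(T['image'][170:205,260:302,::-1],None,fx=9,fy=9,interpolation=cv2.INTER_CUBIC); g2=cv2.resize(C['image'][178:208,250:280,::-1],None,fx=10,fy=10,interpolation=cv2.INTER_CUBIC)
h=max(g.shape[0],g2.shape[0]); cv2.imwrite('pics/z4.png',np.hstack([cv2.copyMakeBorder(q,0,h-q.shape[0],0,0,cv2.BORDER_CONSTANT) for q in(g,g2)]))
```

```text
NL [150.8283 204.327 ] [559.5117 150.8815]
NR [254.2432 201.1854] [620.5847 204.3019]
NRb [252.4849 205.3355] [619.6694 218.9253]
BR [258.6633 288.8936] [549.0162 238.8161]
slot [130.2711  97.4056] [629.4252  92.9311]
slot [130.8934 141.5619] [605.693  147.7804]
slot [268.0111  93.3452] [713.5931 159.6651]
slot [263.4373 137.6057] [686.8998 216.3447]
orange 169.83 246.42000000000002
```

View pics/z4.png

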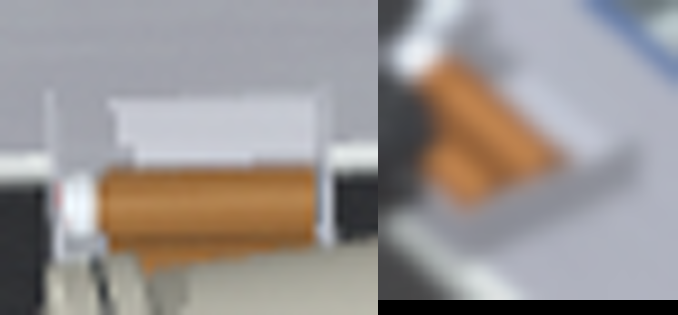

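```bash
python3 -m crank '[[[0,0,-1.5,0,-1],[-3,-0.5,-3,0,-1],[-8,-0.5,-3,0,-1],[-16,-0.8,-3,0,-1],[-27,-0.8,-3,0,-1],[-40,-0.8,-3,0,-1],[-54,-0.8,-3,0,-1],[-68,-0.8,-3,0,-1],[-82,-0.8,-3,0,-1],[-96,-0.8,-3,0,-1],[-110,-0.8,-3,0,-1],[-124,-0.8,-3,0,-1],[-137,-0.8,-3,0,-1],[-148,-0.8,-3,0,-1],[-157,-0.8,-3,0,-1],[-162,-0.8,-3,0,-1],[-165,-0.8,-3,0,-1],[-165,-0.8,-3,0,-1],[-165,-0.8,-3,0,-1],[-165,-0.8,-3,0,-1]]]'
python3 - <<'E'
from m import *
for n in('top','side'):
    c=cam(n); np.save('pics/%s5.npy'%n,c,allow_pickle=True)
    if n=='top': im=cv2.resize(c['image'][100:200,225:325,::-1],(400,400),interpolation=cv2.INTER_CUBIC)
    else: im=np.hstack([im,cv2.resize(c['image'][120:220,240:340,::-1],(400,400),interpolation=cv2.INTER_CUBIC)])
cv2.imwrite('pics/in5.png',im)
E
```

```text
time: 10.6
ee_pos: [0.5754, 0.0045, 0.1576]
eef_rot: [-0.019, 1.0, 0.0, 0.0]
ft_force: [0.3, 0.5, -2.3]
width: 0.0153
grip_force: 60.0
```

View pics/in5.png

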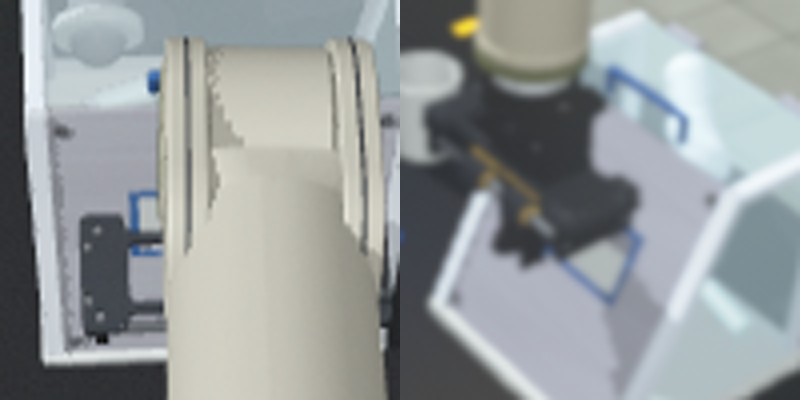

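Scoop is in; the gripper is clear of the plate (its nearest dark edge at (640,200), with the slot frame visible at (610,300)). The tool can't tilt, so I'll tip by letting the scoop pivot in the pads under a lighter grip. First I'll work out the grasp path that keeps the shaft in the slot's middle.

```bash
cat > plan.py <<'E'
import numpy as np
from scipy.spatial import cKDTree
c,s=np.cos(np.radians(25)),np.sin(np.radians(25))
sl=np.r_[np.arange(-.11,-.0279,.002),np.arange(.028,.11,.002)]
pl=np.array([[k*s+t*c,k*c-t*s] for k in sl for t in(-.002,0,.002)]); pl=cKDTree(pl)
def scoop():
    P=[]
    for x in np.arange(-.036,.0361,.003): P+=[[x,.011],[x,-.011]]
    for z in np.arange(-.011,.0141,.003): P+=[[-.036,z],[-.02,.014]]
    a=np.radians(15)
    for k in np.arange(0,.119,.003):
        h=.005 if k<.05 else .010
        for n in(-h,h): P.append([-.036-k*np.cos(a)+n*np.sin(a),.003+k*np.sin(a)+n*np.cos(a)])
    return np.array(P)-[-.1175,.025]
SC=scoop()
def rot(P,th): t=np.radians(th); return np.c_[P[:,0]*np.cos(t)+P[:,1]*np.sin(t),-P[:,0]*np.sin(t)+P[:,1]*np.cos(t)]
FG=np.array([[x,z] for x in(-.012,.012) for z in np.arange(-.019,.051,.005)]+[[x,z] for x in np.arange(-.04,.041,.01) for z in (.051,.07,.1)])
def clr(G,th): return pl.query(rot(SC,th)+G)[0].min(), pl.query(FG+G)[0].min()
if __name__=='__main__':
    for th in(0,10,20,30,40,45,50,55):
        best=max(((min(clr(np.array([x,z]),th)),x,z) for x in np.arange(-.09,-.01,.004) for z in np.arange(.0,.1,.004) if (rot(np.array([[.0815,-.022]]),th)[0,0]+x)>.012 and (rot(np.array([[.1175,-.025]]),th)[0,0]+x)<.085))
        G=np.array(best[1:]); print(th,np.round(np.array(best)*1e3),np.round(np.array(clr(G,th))*1e3),'bowl',np.round((rot(np.array([[.1175,-.025]]),th)[0]+G)*1e3),[round(1e3*clr(G,th+d)[0]) for d in(-15,-10,-5,5,10,15,20)])
E
python3 plan.py
python3 - <<'E'
from pre import *
s=r.read_state(); Q=s['ee_pos']-S; print('G in slot xz',Q@X,Q[2]+.019,'y',Q@[-X[1],X[0],0],s['torque'],s['ft_force'])
from h import *
c=np.load('pics/side5.npy',allow_pickle=True).item()
for p in ([.055,0,0],[.055,-.042,.0],[.09,-.042,0],[.05,-.04,-.05],[.05,-.04,-.1]):
    w=S+X*p[0]+np.array([-X[1],X[0],0])*p[1]+[0,0,p[2]]; print(p,(np.array(proj(c,w))-[240,120])*4+[400,0])
E
```

```text
0 [ 22. -58.  16.] [22. 39.] bowl [60. -9.] [4, 10, 16, 18, 13, 7, 2]
10 [ 23. -50.  24.] [23. 38.] bowl [ 61. -21.] [7, 12, 17, 18, 13, 8, 2]
20 [ 22. -46.  32.] [22. 39.] bowl [ 56. -32.] [9, 14, 18, 16, 11, 5, 0]
30 [ 19. -42.  44.] [19. 40.] bowl [ 47. -36.] [6, 11, 15, 15, 9, 3, 0]
40 [ 16. -34.  48.] [16. 32.] bowl [ 40. -47.] [7, 11, 15, 11, 5, 1, 0]
45 [ 15. -30.  48.] [15. 28.] bowl [ 35. -53.] [8, 11, 13, 8, 2, 1, 0]
50 [ 12. -18.  32.] [12. 13.] bowl [ 38. -74.] [8, 10, 12, 7, 2, 1, 0]
55 [ 10. -14.  32.] [11. 10.] bowl [ 33. -79.] [7, 8, 9, 6, 1, 1, 0]
G in slot xz -0.06257399920473213 0.026670513787939425 y -0.0007622798086318639 [-0.0008  0.1667  0.0271] [ 0.0443 -0.4959 -2.4348]
[0.055, 0, 0] [626.3027 210.671 ]
[0.055, -0.042, 0.0] [658.3281 235.5777]
[0.09, -0.042, 0] [688.5452 220.9049]
[0.05, -0.04, -0.05] [646.7867 280.3619]
[0.05, -0.04, -0.1] [641.4657 321.9847]
```

```bash
cat > tilt.py <<'E'
from m import *
from pre import X
from plan import rot
def pred(c,s,th):
    # grip rear end centre/top/bottom, scoop-plane coords rel. to pivot (x fwd,z up)
    a=np.radians(15); e=np.array([-.034*np.cos(a),.034*np.sin(a)]); n=np.array([np.sin(a),np.cos(a)])*.010
    G=s['ee_pos']+[0,0,.019]; out=[]
    for q in(e+n,e-n):
        x,z=rot(q[None],th)[0]; out.append(proj(c,G+X*x+[0,0,z])[1])
    return np.round(out,1)
def look(tag):
    c=cam('wrist'); s=r.read_state(); np.save('pics/w_%s.npy'%tag,c,allow_pickle=True)
    print({t:pred(c,s,t).tolist() for t in range(-10,61,10)}, proj(c,s['ee_pos']))
    v=hsv(c)[:,:,2]; print('col',v[100:270:4,252:270].mean(1).round().astype(int)); return c,s
if __name__=='__main__':
    import sys
    c,s=look(sys.argv[1])
    v=hsv(c)[:,:,2]
    for row in (150,170,190,210,230,250): print(row,v[row,220:300:3])
    T=[]
    for i in range(6): cam('top'); q=r.read_state(); T.append(np.r_[q['torque'][1],q['ft_force'][2]])
    print(np.mean(T,0),np.std(T,0))
E
python3 tilt.py a
```

```text
{-10: [205.5, 189.1], 0: [216.5, 191.0], 10: [230.0, 195.6], 20: [245.6, 203.0], 30: [262.5, 213.2], 40: [280.0, 226.0], 50: [297.0, 241.1], 60: [312.5, 257.7]} (np.float64(255.1204802346666), np.float64(248.22003736204545))
col [ 56  56  57  56  56  56  56  57  56  56  56  56  57  58  57  56  57  57
  56 158 242 245 200 197 199 189  46  47  47  48  49  56  57  44  46  45
  45  44  45  44  68  95 113]
150 [58 58 57 54 58 59 58 55 58 58 55 55 58 55 57 58 58 57 57 53 51 58 57 56
 58 56 58]
170 [56 56 61 54 61 57 58 56 57 59 54 60 57 54 58 52 58 53 57 59 57 56 54 56
 57 60 56]
190 [199 197 199 200 199 200 200 200 199 199 199 196 198 198 194 199 198 199
 197 198 197 199 194 196 198 196 196]
210 [201 200 199 198 199 201 101  40  36  48  47  43  52  40  47  48  47  49
 139 194 197 194 194 193 198 193 194]
230 [199  95  33  35  62  62  41  48  53  56  55  56  50  53  51  51  47  45
  40  67  55  38  27 121 202 199 203]
250 [ 35  32  41  43  51  45  44  47  42  47  44  41  42  42  41  40  43  46
  42  46  44  42  32  36  33  32 124]
[ 0.227  -2.1125] [0.0256 0.3701]
```

Run:
```python
from m import *
yw=np.radians(15.5); U=np.array([np.cos(yw),np.sin(yw),0]); G=np.array([.3958,.2607,.039])
c=np.load('pics/w1.npy',allow_pickle=True).item(); v=hsv(c)[:,:,2]
a=np.radians(15); e=np.array([-.034*np.cos(a),.034*np.sin(a)]); n=np.array([np.sin(a),np.cos(a)])*.010
for q in(e+n,e-n): print('w1 pred',proj(c,G+U*q[0]+[0,0,q[1]]))
f=-e
for q in(f+n,f-n): print('w1 front pred',proj(c,G+U*q[0]+[0,0,q[1]]))
print(v[154:176,256:264].mean(1).astype(int)); print(v[240:262,256:264].mean(1).astype(int))
c=np.load('pics/wrist2.npy',allow_pickle=True).item(); v=hsv(c)[:,:,2]; print('w2',v[180:230:2,252:270].mean(1).astype(int))
c=np.load('pics/w_a.npy',allow_pickle=True).item(); v=hsv(c)[:,:,2]; print('wa',v[190:216,254:266].mean(1).astype(int))
```

```text
w1 pred (np.float64(255.5873667183016), np.float64(169.5114986868257))
w1 pred (np.float64(255.5882171112557), np.float64(156.91407995625826))
w1 front pred (np.float64(255.77999584953284), np.float64(251.81777277008797))
w1 front pred (np.float64(255.76836402155726), np.float64(235.53360207587056))
[247 247 247 247 247 247 249 251 187  88  60  64  65  65  66  65  65  70
  73  79  80  80]
[ 80  80  81  80  81  80  80  79  80  79  78 128 229 249 247 246 246 246
 247 248 233 151]
w2 [247 247 247 247 252  79  69  67  66  66  67  67  67  69  73  74  73  72
  71  71  71  71  71  71  71]
wa [197 196 197 196 198 198 199 199 198 195 188 154  98  54  45  45  46  47
  46  47  48  47  46  48  48  47]
```

```bash
cat > th.py <<'E'
from tilt import *
def ang(tag):
    c=cam('wrist'); s=r.read_state(); np.save('pics/w_%s.npy'%tag,c,allow_pickle=True)
    G=s['ee_pos']+[0,0,.019]; a=np.radians(15); q=np.array([-.030*np.cos(a),.030*np.sin(a)])-np.array([np.sin(a),np.cos(a)])*.0068
    f=lambda t:(lambda w: proj(c,G+X*w[0]+[0,0,w[1]])[1])(rot(q[None],t)[0])
    p=hsv(c)[:,:,2][:,254:266].mean(1); 
    k=np.argmin(np.diff(p[170:300]))+170; e=k+.5
    ts=np.arange(-20,70); th=ts[np.argmin([abs(f(t)-e) for t in ts])]
    print('edge',e,'theta',th,'prof',p[180:300:5].astype(int),'torq',s['torque'][1].round(3),'fz',s['ft_force'][2].round(2),'tcp',s['ee_pos'],'Gslot',((s['ee_pos']-[.638,.0077,.150])@X).round(4),round(s['ee_pos'][2]-.131,4))
if __name__=='__main__':
    import sys; ang(sys.argv[1])
E
python3 -m crank '[[[-3,0,0,0,-1],[-7,0,0,0,-1],[-10,0,0,0,-1],[-11,0,0,0,-1],[-11,0,0,0,-1]]]' 60 && python3 th.py b
python3 -m crank '[[[0,0,0,0,-1],[0,0,0,0,-1]]]' 25; python3 -m crank '[[[0,0,0,0,-1]]]' 60; python3 th.py c
```

```text
time: 11.55
ee_pos: [0.5868, 0.0049, 0.1574]
eef_rot: [-0.02, 1.0, -0.0, -0.0]
ft_force: [-0.6, 0.3, -2.7]
width: 0.0154
grip_force: 60.0
edge 201.5 theta -2 prof [197 199 197 196 189  46  47  48  47  57  55  44  45  44  44  44  68 115
 130 161 170 139 121  44] torq 0.265 fz -2.56 tcp [0.5867 0.0049 0.1575] Gslot -0.0514 0.0265
time: 11.8
ee_pos: [0.5867, 0.005, 0.1576]
eef_rot: [-0.02, 1.0, 0.0, 0.0]
ft_force: [-0.6, -0.4, -2.0]
width: 0.0158
grip_force: 25.0
time: 11.9
ee_pos: [0.5866, 0.005, 0.1575]
eef_rot: [-0.02, 1.0, 0.0, -0.0]
ft_force: [-0.0, 0.3, -2.9]
width: 0.0157
grip_force: 60.0
edge 206.5 theta 8 prof [197 199 196 195 195 188  48  50  49  51  49  51  51  44  43  42  67 114
 129 161 171 138 121  42] torq 0.192 fz -2.54 tcp [0.5866 0.005  0.1576] Gslot -0.0514 0.0266
```

```bash
python3 -m crank '[[[-2,0,-2,0,-1],[-4,0,-4,0,-1],[-4,0,-5,0,-1],[-4,0,-5,0,-1]]]' 60 >/dev/null
python3 -m crank '[[[0,0,0,0,-1],[0,0,0,0,-1]]]' 24; python3 -m crank '[[[0,0,0,0,-1]]]' 60 >/dev/null; python3 th.py d
```

```text
time: 12.55
ee_pos: [0.5906, 0.0051, 0.1625]
eef_rot: [-0.02, 1.0, 0.0, -0.0]
ft_force: [0.6, 0.5, -2.8]
width: 0.0159
grip_force: 24.0
edge 211.5 theta 15 prof [198 195 197 198 194 196 191  51  51  51  50  43  42  49  48  43  67 114
 130 161 172 138 121  42] torq 0.288 fz -2.79 tcp [0.5906 0.0051 0.1625] Gslot -0.0475 0.0315
```

```bash
python3 -m crank '[[[-1,0,-3,0,-1],[-2,0,-6,0,-1],[-2,0,-7,0,-1],[-2,0,-7,0,-1]]]' 60 >/dev/null
python3 -m crank '[[[0,0,0,0,-1],[0,0,0,0,-1],[0,0,0,0,-1]]]' 24; python3 -m crank '[[[0,0,0,0,-1]]]' 60 >/dev/null; python3 th.py e
```

```text
time: 13.4
ee_pos: [0.5926, 0.0052, 0.1694]
eef_rot: [-0.02, 1.0, 0.0, -0.0]
ft_force: [-0.1, -0.2, -1.9]
width: 0.0159
grip_force: 24.0
edge 211.5 theta 16 prof [197 197 198 195 197 200 170  50  51  51  50  47  43  50  46  44  67 111
 130 162 171 140 122  43] torq 0.129 fz -1.72 tcp [0.5927 0.0052 0.1695] Gslot -0.0454 0.0385
```

```bash
python3 -m crank '[[[0,0,0,0,-1],[0,0,0,0,-1]]]' 19; python3 -m crank '[[[0,0,0,0,-1]]]' 60 >/dev/null; python3 th.py f
python3 -c "
from plan import *
for th in(10,16,22,28,35): print(th,np.round(1e3*np.array(clr(np.array([-.0454,.0385]),th))))"
```

```text
time: 13.75
ee_pos: [0.5927, 0.0052, 0.1695]
eef_rot: [-0.02, 1.0, 0.0, 0.0]
ft_force: [0.6, 0.7, -2.0]
width: 0.016
grip_force: 19.0
edge 211.5 theta 16 prof [196 197 197 194 196 200 169  51  51  51  50  46  43  50  46  44  68 112
 130 162 171 139 121  42] torq 0.193 fz -0.82 tcp [0.5926 0.0052 0.1695] Gslot -0.0454 0.0385
10 [ 7. 41.]
16 [13. 41.]
22 [19. 41.]
28 [18. 41.]
35 [ 9. 41.]
```

```bash
python3 -m crank '[[[0,0,0,0,-1],[0,0,0,0,-1]]]' 15 >/dev/null; python3 -m crank '[[[0,0,0,0,-1]]]' 60 >/dev/null; python3 th.py g
```

```text
edge 213.5 theta 18 prof [198 197 198 194 196 200 196  45  52  52  50  47  45  45  48  44  67 111
 130 162 172 139 121  43] torq 0.122 fz -1.39 tcp [0.5927 0.0052 0.1695] Gslot -0.0454 0.0385
```

```bash
python3 -m crank '[[[0,0,0,0,-1],[0,0,0,0,-1]]]' 13 >/dev/null; python3 -m crank '[[[0,0,0,0,-1]]]' 60 >/dev/null; python3 th.py h
```

```text
edge 217.5 theta 23 prof [197 197 197 195 195 200 196 193  50  55  52  47  45  45  45  45  68 112
 130 162 171 139 122  41] torq 0.154 fz -1.66 tcp [0.5927 0.0052 0.1695] Gslot -0.0454 0.0385
```

```bash
python3 -m crank '[[[-2,0,-3,0,-1],[-4,0,-6,0,-1],[-4,0,-6,0,-1]]]' 60 >/dev/null; python3 -m crank '[[[0,0,0,0,-1],[0,0,0,0,-1],[0,0,0,0,-1]]]' 12.5 >/dev/null; python3 -m crank '[[[0,0,0,0,-1]]]' 60 >/dev/null; python3 th.py i
```

```text
edge 217.5 theta 23 prof [199 200 196 194 201 195 200 199  49  54  54  45  45  45  44  45  69 115
 130 162 172 140 122  41] torq 0.152 fz -0.69 tcp [0.5966 0.0054 0.1755] Gslot -0.0415 0.0445
```

```bash
cat > ft.py <<'E'
from m import *
A=[]
for i in range(12):
    cam('top'); q=r.read_state(); A.append(np.r_[q['ft_force'],q['torque']])
print('t',q['time'],np.mean(A,0),np.std(A,0)/3.4)
E
python3 ft.py; python3 -c "
from plan import *
for th in(10,16,22,28,35): print(th,np.round(1e3*np.array(clr(np.array([-.0415,.0445]),th))))"
```

```text
t 15.95 [-0.0813 -0.2404 -1.4662  0.0421  0.14    0.0094] [0.1635 0.0806 0.1255 0.0069 0.0082 0.0117]
10 [ 0. 40.]
16 [ 6. 40.]
22 [12. 40.]
28 [17. 40.]
35 [16. 40.]
```

Run:
```python
from m import *
from pre import S,X
Y=np.array([-X[1],X[0],0])
for n in('side','top'):
    c=cam(n); np.save('pics/%s6.npy'%n,c,allow_pickle=True); old=np.load('pics/%s5.npy'%n,allow_pickle=True).item(); o0=np.load('pics/%s0.npy'%n,allow_pickle=True).item()
    for nm,k in(('0',o0),('5',old),('now',c)):
        o=cv2.inRange(hsv(k),(4,90,40),(22,255,255)); N,l,st,ce=cv2.connectedComponentsWithStats(o)
        print(n,nm,[(st[i,4],ce[i].round().tolist()) for i in range(1,N) if st[i,4]>5])
    print('box corners',[np.round(proj(c,S+X*x+Y*y+[0,0,z-.15])).tolist() for x,y,z in((-.06,-.12,.02),(.16,-.12,.02),(.16,-.12,.245),(.047,-.12,.245),(.05,0,.03),(.1,0,.03))])
    d=cv2.absdiff(c['image'],old['image']).max(2); x0,x1,y0,y1=(250,360,110,250) if n=='side' else (225,330,70,200)
    m=comp((d>30).astype(np.uint8),x0,x1,y0,y1); N,l,st,ce=cv2.connectedComponentsWithStats(m); print('diff',[(st[i].tolist()) for i in range(1,N) if st[i,4]>6])
```

```text
side 0 [(np.int32(82), [213.0, 178.0]), (np.int32(362), [377.0, 261.0]), (np.int32(10), [312.0, 270.0]), (np.int32(11), [302.0, 274.0]), (np.int32(81), [371.0, 282.0]), (np.int32(11), [292.0, 278.0]), (np.int32(14), [317.0, 278.0]), (np.int32(13), [270.0, 287.0]), (np.int32(12), [297.0, 286.0]), (np.int32(13), [287.0, 291.0]), (np.int32(15), [313.0, 290.0]), (np.int32(13), [276.0, 295.0]), (np.int32(14), [303.0, 295.0]), (np.int32(17), [292.0, 300.0]), (np.int32(17), [281.0, 304.0])]
side 5 [(np.int32(370), [377.0, 261.0]), (np.int32(10), [312.0, 270.0]), (np.int32(11), [302.0, 274.0]), (np.int32(96), [369.0, 282.0]), (np.int32(11), [292.0, 278.0]), (np.int32(13), [318.0, 278.0]), (np.int32(8), [297.0, 286.0]), (np.int32(8), [271.0, 287.0]), (np.int32(15), [313.0, 290.0]), (np.int32(11), [287.0, 291.0]), (np.int32(7), [276.0, 295.0]), (np.int32(14), [303.0, 295.0]), (np.int32(13), [293.0, 300.0]), (np.int32(11), [282.0, 304.0])]
side now [(np.int32(370), [377.0, 261.0]), (np.int32(10), [312.0, 270.0]), (np.int32(11), [302.0, 274.0]), (np.int32(96), [369.0, 282.0]), (np.int32(11), [29
[... 1750 characters left out ...]
6.0]), (np.int32(13), [372.0, 225.0]), (np.int32(13), [382.0, 226.0]), (np.int32(16), [393.0, 227.0]), (np.int32(11), [381.0, 237.0]), (np.int32(15), [392.0, 239.0]), (np.int32(11), [369.0, 248.0]), (np.int32(12), [380.0, 248.0]), (np.int32(15), [391.0, 250.0])]
box corners [[318.0, 185.0], [313.0, 116.0], [325.0, 85.0], [327.0, 126.0], [277.0, 150.0], [276.0, 135.0]]
diff [[264, 94, 9, 40, 127], [277, 95, 50, 75, 960], [273, 97, 5, 15, 49], [318, 97, 2, 10, 10], [271, 116, 2, 48, 78], [277, 124, 9, 13, 50], [266, 137, 2, 21, 25], [277, 138, 3, 14, 27], [244, 141, 22, 21, 220], [257, 163, 9, 6, 43], [245, 170, 22, 16, 238], [319, 172, 4, 15, 32], [321, 188, 1, 10, 10], [265, 190, 2, 10, 14]]
```

```bash
python3 -m crank '[[[0,0,0,0,-1],[0,0,0,0,-1]]]' 11 >/dev/null; python3 -m crank '[[[0,0,0,0,-1]]]' 60 >/dev/null; python3 th.py j
```

```text
edge 219.5 theta 25 prof [199 200 195 194 201 195 199 200 100  54  54  44  45  45  45  45  69 115
 131 163 172 139 123  41] torq 0.077 fz -2.46 tcp [0.5967 0.0054 0.1755] Gslot -0.0414 0.0445
```

```bash
python3 -m crank '[[[0,0,0,0,-1],[0,0,0,0,-1],[0,0,0,0,-1]]]' 10 >/dev/null; python3 -m crank '[[[0,0,0,0,-1]]]' 60 >/dev/null; python3 th.py k
```

```text
edge 221.5 theta 27 prof [200 200 194 195 201 195 200 200 191  53  55  45  44  44  45  45  69 115
 130 162 172 140 122  41] torq 0.168 fz -2.55 tcp [0.5967 0.0054 0.1755] Gslot -0.0414 0.0445
```

```bash
python3 -m crank '[[[0,0,0,0,-1],[0,0,0,0,-1],[0,0,0,0,-1]]]' 9 >/dev/null; python3 -m crank '[[[0,0,0,0,-1]]]' 60 >/dev/null; python3 th.py l; python3 ft.py
```

```text
edge 223.5 theta 29 prof [199 199 195 194 202 194 199 200 197  49  55  44  45  45  44  44  68 115
 130 163 173 139 122  39] torq 0.093 fz -1.4 tcp [0.5967 0.0054 0.1755] Gslot -0.0414 0.0445
t 17.9 [ 0.053   0.0993 -1.5836  0.0435  0.1272  0.0028] [0.102  0.1228 0.1219 0.0079 0.008  0.0076]
```

```bash
python3 -m crank '[[[-2,0,-1,0,-1],[-4,0,-2,0,-1],[-4,0,-2,0,-1]]]' 60 >/dev/null; python3 -m crank '[[[0,0,0,0,-1],[0,0,0,0,-1],[0,0,0,0,-1]]]' 7.5 >/dev/null; python3 -m crank '[[[0,0,0,0,-1]]]' 60 >/dev/null; python3 th.py m
```

```text
edge 228.5 theta 33 prof [201 196 197 201 195 200 203 198 203 201  44  45  46  47  47  46  68 114
 131 164 173 140 122  39] torq 0.136 fz -1.17 tcp [0.6006 0.0055 0.1775] Gslot -0.0374 0.0465
```

```bash
python3 -m crank '[[[0,0,0,0,-1],[0,0,0,0,-1],[0,0,0,0,-1]]]' 7 >/dev/null; python3 -m crank '[[[0,0,0,0,-1]]]' 60 >/dev/null; python3 th.py n;  python3 -c "
from plan import *
for G in((-.0374,.0465),(-.033,.048)):
  for th in(25,30,35,40,45,50): print(G,th,np.round(1e3*np.array(clr(np.array(G),th))),rot(np.array([[.1175,-.025]]),th)[0]+G)"
```

```text
edge 228.5 theta 33 prof [201 196 197 201 195 200 204 199 203 200  55  45  44  46  46  47  69 114
 131 163 173 140 122  40] torq 0.1 fz -2.23 tcp [0.6007 0.0055 0.1776] Gslot -0.0374 0.0466
(-0.0374, 0.0465) 25 [10. 35.] [ 0.05852571 -0.02581534]
(-0.0374, 0.0465) 30 [14. 35.] [ 0.05185798 -0.03390064]
(-0.0374, 0.0465) 35 [18. 35.] [ 0.04451095 -0.04137403]
(-0.0374, 0.0465) 40 [14. 35.] [ 0.03654053 -0.04817866]
(-0.0374, 0.0465) 45 [ 8. 35.] [ 0.02800738 -0.05426272]
(-0.0374, 0.0465) 50 [ 1. 35.] [ 0.01897643 -0.05957991]
(-0.033, 0.048) 25 [ 6. 31.] [ 0.06292571 -0.02431534]
(-0.033, 0.048) 30 [10. 31.] [ 0.05625798 -0.03240064]
(-0.033, 0.048) 35 [14. 31.] [ 0.04891095 -0.03987403]
(-0.033, 0.048) 40 [16. 31.] [ 0.04094053 -0.04667866]
(-0.033, 0.048) 45 [12. 31.] [ 0.03240738 -0.05276272]
(-0.033, 0.048) 50 [ 6. 31.] [ 0.02337643 -0.05807991]
```

```bash
python3 -m crank '[[[0,0,0,0,-1],[0,0,0,0,-1],[0,0,0,0,-1]]]' 6 >/dev/null; python3 -m crank '[[[0,0,0,0,-1]]]' 60 >/dev/null; python3 th.py o
```

```text
edge 232.5 theta 37 prof [200 196 197 202 195 199 203 198 204 200 199  41  45  47  48  48  70 115
 130 164 172 140 120 162] torq 0.079 fz -2.11 tcp [0.6007 0.0055 0.1775] Gslot -0.0374 0.0465
```

```bash
python3 -m crank '[[[-1.5,0,-0.5,0,-1],[-3,0,-1.5,0,-1],[-3,0,-1.5,0,-1]]]' 60 >/dev/null; python3 -m crank '[[[0,0,0,0,-1],[0,0,0,0,-1],[0,0,0,0,-1]]]' 5.5 >/dev/null; python3 -m crank '[[[0,0,0,0,-1]]]' 60 >/dev/null; python3 th.py p; python3 ft.py
```

```text
edge 233.5 theta 38 prof [197 198 205 198 200 201 199 205 201 199 199  51  47  47  48  48  69 106
 132 164 174 141 122 160] torq 0.089 fz -1.46 tcp [0.6036 0.0056 0.179 ] Gslot -0.0344 0.048
t 20.9 [ 0.0887 -0.1988 -1.4715  0.0435  0.0925  0.0094] [0.1103 0.1201 0.1087 0.0075 0.0088 0.0095]
```

Run:
```python
from plan import *
def path(th):
    o=rot(np.array([[.1175,-.025]]),th)[0]
    for bx in np.arange(.042,-.075,-.008):
        b=max((min(clr(np.array([bx,z])-o,th)),z) for z in np.arange(-.07,.08,.002)); G=np.array([bx,b[1]])-o
        print(np.round(1e3*np.r_[bx,b[1]]),'G',np.round(1e3*G),'clr',round(1e3*b[0]),[round(1e3*min(clr(G,th+d))) for d in(-8,-4,4,8)])
path(39)
```

```text
[ 42. -50.] G [-34.  43.] clr 17 [13, 15, 12, 7]
[ 34. -28.] G [-42.  65.] clr 14 [5, 10, 10, 4]
[ 26. -22.] G [-50.  71.] clr 15 [5, 10, 8, 2]
[ 18. -16.] G [-58.  77.] clr 15 [4, 9, 7, 0]
[ 10. -10.] G [-66.  83.] clr 14 [2, 8, 6, 0]
[ 2. -2.] G [-74.  91.] clr 15 [1, 9, 7, 1]
[-6.  4.] G [-82.  97.] clr 15 [1, 8, 6, 1]
[-14.  12.] G [-90. 105.] clr 15 [0, 6, 6, 0]
[-22.  18.] G [-98. 111.] clr 16 [0, 6, 6, 5]
[-30.  80.] G [-106.  173.] clr 21 [16, 18, 25, 30]
[-38.  80.] G [-114.  173.] clr 29 [23, 25, 33, 37]
[-46.  80.] G [-122.  173.] clr 36 [30, 33, 40, 44]
[-54.  80.] G [-130.  173.] clr 43 [38, 40, 47, 52]
[-62.  80.] G [-138.  173.] clr 50 [45, 47, 54, 59]
[-70.  80.] G [-146.  173.] clr 58 [52, 54, 62, 66]
```

Run:
```python
from tilt import *
L=lambda t:np.load('pics/w_%s.npy'%t,allow_pickle=True).item()
for t in 'bhlnop':
    v=hsv(L(t))[:,:,2]; print(t,v[286:330:2,254:266].mean(1).astype(int)); 
v=hsv(L('p'))[:,:,2]
for row in(236,250,294,298,302,306,310): print(row,v[row,225:290:3])
c=L('p'); s=r.read_state(); G=s['ee_pos']+[0,0,.019]; a=np.radians(15); u=np.array([-np.cos(a),np.sin(a)]); n=np.array([np.sin(a),np.cos(a)])
ph=np.linspace(0,2*np.pi,60)
for th in range(25,56,3):
    f=lambda q:(lambda w: proj(c,G+X*w[0]+[0,0,w[1]])[1])(rot(np.array(q)[None],th)[0])
    caps=min(f(u*.024+.01*np.array([np.cos(k),np.sin(k)])) for k in ph)
    print(th,'rear capsule',round(caps,1),'corner',round(f(u*.034-n*.01),1),'front top',round(f(-u*.034+n*.01),1),'bot',round(f(-u*.034-n*.01),1))
c=L('b');th=0;G[2]=.1575+.019;G[:2]=[.5867,.0049]
f=lambda q:(lambda w: proj(c,G+X*w[0]+[0,0,w[1]])[1])(np.array(q)); print('b caps',min(f(u*.024+.01*np.array([np.cos(k),np.sin(k)])) for k in ph),f(u*.034-n*.01))
```

```text
b [136 130 121  82  43  44  45  43  43  44  44  43  44  44  43  43  43  42
  92 146 143 139]
h [137 130 122  83  40  41  42  41  41  39  42  40  77 187 198 197 196 193
 155 140 140 140]
l [138 131 122  82  40  41  39  40  44 155 189 181 165 166 164 160 164 162
 149 147 141 140]
n [138 130 122  83  39  59 163 184 166 159 163 166 163 161 161 167 209 211
 187 157 156 156]
o [138 131 120 158 163 160 158 158 193 213 212 212 212 211 211 211 211 212
 188 157 156 155]
p [139 132 122 144 160 158 195 214 214 213 213 213 213 212 213 212 213 191
 137 141 142 142]
236 [33 34 42 41 39 44 40 42 38 46 46 45 39 43 45 45 43 47 50 37 37 37]
250 [34 47 43 41 41 46 47 52 51 48 47 47 51 47 46 46 42 44 45 50 44 37]
294 [ 62  57  57  56  99 163 160 161 157 161 161 161 160 161 160 160 155  49
  60  61  54  55]
298 [ 57  54  61  58 118 191 196 197 196 197 197 194 195 196 196 196 186  56
  59  59  57  58]
302 [ 59  57  60  58 113 215 215 214 216 213 215 214 213 215 216 213 208  52
  56  63  60  58]
306 [ 55  59  58  56 151 213 215 215 214 215 213 214 211 212 213 214 208  63
  59  60  56  54]
310 [ 60  63  61  51 181 213 213 214 213 212 214 213 212 212 213 213 216  77
  54  61  60  53]
25 rear capsule 217.0 corner 207.7 front top 308.4 bot 272.5
28 rear capsule 219.7 corner 210.9 front top 305.3 bot 269.2
31 rear capsule 222.5 corner 214.3 front top 302.1 bot 265.8
34 rear capsule 225.4 corner 217.9 front top 298.9 bot 262.5
37 rear capsule 228.4 corner 221.8 front top 295.6 bot 259.2
40 rear capsule 231.4 corner 225.9 front top 292.3 bot 255.9
43 rear capsule 234.5 corner 230.2 front top 289.0 bot 252.6
46 rear capsule 237.6 corner 234.7 front top 285.7 bot 249.3
49 rear capsule 240.8 corner 239.4 front top 282.3 bot 246.1
52 rear capsule 244.0 corner 244.2 front top 279.0 bot 243.0
55 rear capsule 247.2 corner 249.2 front top 275.6 bot 239.8
b caps 199.1314337978984 190.65824665656916
```

Run:
```python
import plan
from plan import *
plan.SC=plan.SC[~((plan.SC+[-.1175,.025])[:,1]>.0115)*1==1] if False else np.array([p for p in plan.SC if not (p[0]-.1175>-.0361 and p[1]+.025>.0115)])
def clr(G,th): return min(pl.query(rot(plan.SC,th)+G)[0].min(),pl.query(FG+G)[0].min())
from scipy.optimize import minimize
d=np.array([-np.cos(np.radians(40)),np.sin(np.radians(40))])
for z0 in(.050,.054,.058,.062,.066):
    A=np.array([-.040,z0]); print(z0,[[round(1e3*min(clr(A+d*k,th) for k in np.arange(0,.16,.004))) for th in(34,37,40,43,46)] for d in [np.array([-np.cos(np.radians(w)),np.sin(np.radians(w))]) for w in(36,38,40,42)]])
```

```text
0.05 [[11, 5, 0, 0, 0], [11, 7, 1, 0, 0], [12, 7, 3, 0, 0], [8, 8, 4, 0, 0]]
0.054 [[14, 9, 1, 0, 0], [12, 10, 4, 0, 0], [9, 11, 6, 0, 0], [6, 11, 7, 1, 0]]
0.058 [[12, 12, 4, 0, 0], [9, 13, 7, 0, 0], [6, 14, 9, 2, 0], [2, 10, 9, 4, 0]]
0.062 [[9, 13, 7, 0, 0], [6, 13, 10, 2, 0], [3, 11, 12, 4, 0], [0, 8, 12, 7, 0]]
0.066 [[6, 10, 10, 3, 0], [3, 10, 13, 5, 0], [0, 8, 13, 7, 0], [0, 5, 13, 10, 2]]
```

```bash
python3 -m crank '[[[2,0,-5,0,-1],[4,0,-11,0,-1],[5.6,0,-17,0,-1],[8,0,-19,0,-1],[13.3,0,-23.4,0,-1],[20.9,0,-29.9,0,-1],[28.6,0,-36.3,0,-1],[36.2,0,-42.7,0,-1],[43.9,0,-49.1,0,-1],[51.6,0,-55.6,0,-1],[59.2,0,-62,0,-1],[66.9,0,-68.4,0,-1],[74.5,0,-74.9,0,-1],[82.2,0,-81.3,0,-1],[89.9,0,-87.7,0,-1],[97.5,0,-94.1,0,-1],[105.2,0,-100.6,0,-1],[112.8,0,-107,0,-1],[120.5,0,-113.4,0,-1],[120.5,0,-113.4,0,-1]]]' 60
python3 -m crank '[[[6,0,0,0,-1],[18,0,0,0,-1],[34,0,0,0,-1],[44,0,0,0,-1],[50,0,0,0,-1],[50,0,0,0,-1]]]'
python3 ft.py
python3 - <<'E'
from m import *
for n in('top','side'):
    c=cam(n); np.save('pics/%s7.npy'%n,c,allow_pickle=True)
    if n=='top': im=cv2.resize(c['image'][70:230,220:340,::-1],(400,533),interpolation=cv2.INTER_CUBIC)
    else: im=np.hstack([im,cv2.resize(c['image'][100:260,230:350,::-1],(400,533),interpolation=cv2.INTER_CUBIC)])
cv2.imwrite('pics/out7.png',im)
E
```

```text
time: 22.9
ee_pos: [0.4829, 0.0009, 0.2936]
eef_rot: [-0.02, 1.0, 0.0, 0.001]
ft_force: [0.9, 0.1, -1.9]
width: 0.0155
grip_force: 60.0
time: 23.5
ee_pos: [0.4328, -0.0011, 0.2926]
eef_rot: [-0.02, 1.0, 0.0, 0.0]
ft_force: [1.2, -0.7, -2.0]
width: 0.0155
grip_force: 60.0
t 24.1 [ 0.0451 -0.1191 -1.5645  0.041   0.094   0.0088] [0.1152 0.1471 0.083  0.0068 0.0044 0.0099]
```

View pics/out7.png

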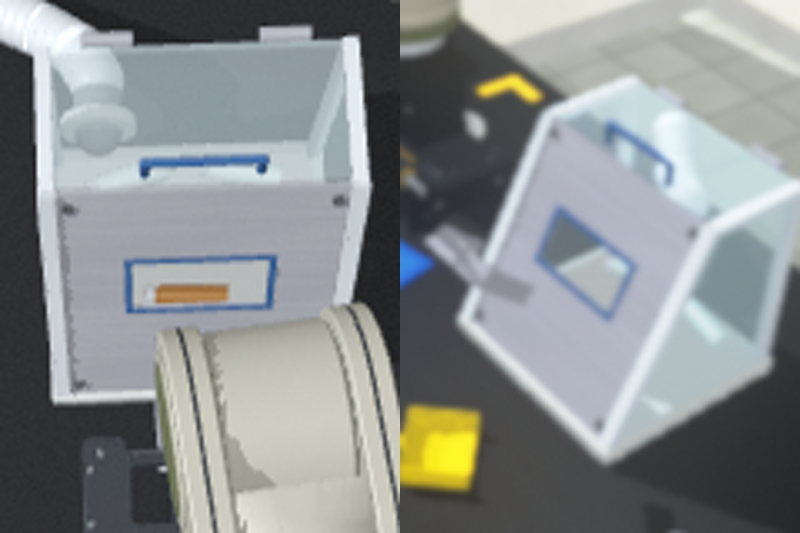

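The last picture shows the bowl empty and out at (480,265) right, and an amber vial on the box floor seen through the slot at (190,293) left. The weight also dropped by about two vials. Next is the set-down: nose onto the mat, then pivot level under a light grip.

```bash
cat > put.py <<'E'
from h import *
from plan import rot
yw=np.radians(15.5); U=np.array([np.cos(yw),np.sin(yw),0]); N=np.array([.508,.291,0])+.036*U
def W(th):
    nose=rot(np.array([[.1535,-.0304]]),th)[0]; kink=rot(np.array([[.1215,-.036]]),th)[0]
    if th>10: return N-U*nose[0]+[0,0,.003-nose[1]-.019]
    n10=rot(np.array([[.1535,-.0304]]),10)[0]; k10=rot(np.array([[.1215,-.036]]),10)[0]
    K=N-U*(n10[0]-k10[0]); return K-U*kink[0]+[0,0,.003-kink[1]-.019]
if __name__=='__main__':
    np.set_printoptions(precision=4,suppress=True)
    print('hover',go(W(40)+[0,0,.03],15.5))
    for t in range(40,-1,-5): print(t,W(t),'rel WP40: tool x back',round(1e3*(W(40)-W(t))@U,1),'down',round(1e3*(W(40)-W(t))[2],1))
E
python3 put.py
```

```text
hover (array([-25.7, 274.7, 156.5]), np.float64(-13.3))
40 [0.4482 0.2744 0.106 ] rel WP40: tool x back 0.0 down 0.0
35 [0.4383 0.2717 0.0969] rel WP40: tool x back 10.3 down 9.0
30 [0.4292 0.2692 0.0871] rel WP40: tool x back 19.7 down 18.9
25 [0.421  0.2669 0.0764] rel WP40: tool x back 28.2 down 29.5
20 [0.4137 0.2649 0.0651] rel WP40: tool x back 35.8 down 40.9
15 [0.4074 0.2631 0.0531] rel WP40: tool x back 42.4 down 52.9
10 [0.4021 0.2616 0.0406] rel WP40: tool x back 47.8 down 65.4
5 [0.3978 0.2604 0.0305] rel WP40: tool x back 52.3 down 75.5
0 [0.3943 0.2595 0.02  ] rel WP40: tool x back 55.9 down 86.0
```

```bash
python3 -m crank '[[[-1,8,4,0,-1],[-3,28,12,-1,-1],[-6,56,26,-2.5,-1],[-9,92,44,-4.5,-1],[-12,130,66,-6.5,-1],[-16,170,90,-8.5,-1],[-20,208,114,-10.5,-1],[-23,240,134,-12,-1],[-25,262,148,-13,-1],[-25.7,272,154,-13.3,-1],[-25.7,274.7,156.5,-13.3,-1],[-25.7,274.7,156.5,-13.3,-1],[-25.7,274.7,156.5,-13.3,-1]]]' 60
python3 put.py | head -2
python3 - <<'E'
from m import *
for n in('top','side'):
    c=cam(n); np.save('pics/%s8.npy'%n,c,allow_pickle=True)
# nose rim check: predicted pixels for theta 35,40,45
from put import *
s=r.read_state(); G=s['ee_pos']+[0,0,.019]; V=np.array([-U[1],U[0],0])
for th in(35,40,45):
    w=rot(np.array([[.1535,-.014]]),th)[0]; print(th,[np.round(proj(c,G+U*w[0]+V*y+[0,0,w[1]]),1) for y in(.042,-.042)])
v=hsv(c); m=cv2.inRange(v,(100,110,60),(125,255,255)); h=cv2.convexHull(np.argwhere(comp(m,160,250,150,225)>0)[:,::-1].astype(np.int32)); k=np.zeros_like(m); cv2.fillConvexPoly(k,h,255)
n=(k>0)&(m==0); 
for y in range(160,206,2): print(y,''.join('#' if n[y,x] and v[y,x,2]<90 else 'o' if n[y,x] else '.' if m[y,x] else ' ' for x in range(170,250)))
E
```

```text
time: 25.5
ee_pos: [0.4487, 0.2736, 0.1367]
eef_rot: [-0.134, 0.991, 0.0, 0.0]
ft_force: [1.3, 0.1, -2.3]
width: 0.016
grip_force: 60.0
hover (array([0.3, 0.9, 0.7]), np.float64(-0.1))
40 [0.4482 0.2744 0.106 ] rel WP40: tool x back 0.0 down 0.0
35 [array([216.3, 159.5]), array([231.1, 167.8])]
40 [array([214.8, 162.4]), array([229.6, 170.8])]
45 [array([213.2, 165.3]), array([227.9, 173.8])]
160                                                                                 
162                                                                                 
164                                          oooo....                               
166                                     oooooooooo......o                           
168                                 ....oooooooooooo.......o                        
170                             ............oooooooooooo......o                     
172                         o...................oooooooooooooooo..o                 
174                      o.........................oooooooooooo......o              
176                  o..
[... 505 characters left out ...]
............................................                     
190 ........................................................                        
192 .....................................................                           
194   o...............................................                              
196      o.........................................                                 
198         ....................................                                    
200           o..............................                                       
202              o........................                                          
204                 o..................
```

```bash
python3 -m crank '[[[0,0,5,0,-1],[0,0,12,0,-1],[0,0,19,0,-1],[0,0,23,0,-1],[0,0,24,0,-1]]]' 60
python3 -m crank '[[[0,0,3,0,-1],[0,0,6,0,-1],[5,0,10.5,0,-1],[10,0,15,0,-1],[15,0,20,0,-1],[20,0,25,0,-1],[24,0,30,0,-1],[28,0,35.5,0,-1],[32,0,41,0,-1],[36,0,47,0,-1],[39,0,53,0,-1],[42.5,0,59,0,-1],[45,0,65,0,-1],[48,0,71.5,0,-1],[50,0,76.5,0,-1],[52.3,0,81.5,0,-1],[54,0,86.5,0,-1],[56,0,91.5,0,-1],[56,0,92.5,0,-1],[56,0,92.5,0,-1]]]' 9
python3 ft.py
python3 - <<'E'
from m import *
from put import *
c=cam('side'); np.save('pics/side9.npy',c,allow_pickle=True); t=cam('top'); np.save('pics/top9.npy',t,allow_pickle=True)
s=r.read_state(); print(s['ee_pos'],s['width'],s['grip_force']); G=s['ee_pos']+[0,0,.019]; V=np.array([-U[1],U[0],0])
for th in(0,5,10):
  for nm,k in(('top',t),('side',c)):
    print(th,nm,[np.round(proj(k,G+U*w[0]+V*y+[0,0,w[1]]),1).tolist() for q in((.1535,-.014),(.0815,-.014)) for y in(.042,-.042) for w in [rot(np.array([q]),th)[0]]])
for k,x0,x1,y0,y1,st in((c,190,245,165,200,1),(t,160,215,185,230,1)):
    v=hsv(k); m=cv2.inRange(v,(98,90,50),(128,255,255))
    for y in range(y0,y1,2): print(y,''.join('.' if m[y,x] else '#' if v[y,x,2]<70 else 'o' for x in range(x0,x1)))
E
```

```text
time: 26.1
ee_pos: [0.4476, 0.2747, 0.1139]
eef_rot: [-0.135, 0.991, 0.0, -0.0]
ft_force: [-18.5, -7.7, 34.6]
width: 0.0154
grip_force: 60.0
time: 28.1
ee_pos: [0.3939, 0.2593, 0.0192]
eef_rot: [-0.135, 0.991, -0.0, -0.0]
ft_force: [-0.9, 0.0, 0.9]
width: 0.0158
grip_force: 9.0
t 28.7 [-0.7329 -0.2018 -0.5504  0.0098  0.2189  0.0035] [0.1624 0.0944 0.0944 0.006  0.0092 0.0093]
[0.3943 0.2595 0.0195] 0.015899568529221038 8.999954040627927
0 top [[166.2, 200.4], [193.5, 193.2], [171.6, 223.5], [199.2, 216.2]]
0 side [[213.0, 167.9], [227.6, 176.4], [200.1, 176.0], [214.7, 185.0]]
5 top [[167.3, 201.7], [194.3, 194.6], [172.2, 224.2], [199.6, 217.0]]
5 side [[212.9, 170.6], [227.4, 179.1], [199.9, 177.6], [214.5, 186.6]]
10 top [[168.4, 203.3], [195.2, 196.3], [172.8, 225.2], [200.1, 217.9]]
10 side [[212.6, 173.4], [227.1, 182.0], [199.7, 179.2], [214.3, 188.2]]
165 ##############oo...............oooooooooooooooooooooooo
167 ############o.....................ooooooooooooooooooooo
169 ###########...........oo..............ooooooooooooooooo
171 ############.......oooooo................oo
[... 1532 characters left out ...]
ooooooooooooooooooooooo.........########
209 .....ooooooooooooooooooooooooooooooooo.........########
211 .....oooooooooooooooooooooooooooooooooo.........#######
213 ...oooooooooooooooooooooooooooooooooooo.........#######
215 oooooooooooooooooooooooooooooooooooooooo.........######
217 ooooooooooooooooooooooooooooooooooo..............######
219 ooooooooooooooooooooooooooooo.....................#####
221 oooooooooooooooooooooooooooo......................#####
223 oooooooooooooooooooooooooooo......................##ooo
225 ooooooooooooooooooooooooooooo......##...........oo###o#
227 oooooooooooooooooooooooooooooo#########.........#####o#
229 oooooooooooooooooooooooooooooooo#######..oooooo########
```

```bash
python3 -m crank '[[[0,0,0,0,0],[0,0,0,0,0],[0,0,0,0,0],[0,0,0,0,0],[0,0,0,0,0],[0,0,0,0,0],[0,0,-5,0,0],[0,0,-20,0,0],[0,0,-45,0,0],[0,0,-75,0,0],[0,0,-110,0,0],[0,0,-140,0,0],[15,0,-160,0,0],[40,0,-170,0,0],[70,0,-170,0,0],[90,0,-170,0,0],[90,0,-170,0,0]]]'
python3 - <<'E'
from m import *
t=cam('top'); c=cam('side'); s=r.read_state(); print(s['time'],s['ee_pos'],s['width'],s['grip_force'])
from put import *
B=np.array([.3943,.2595,0])+.1175*U; V=np.array([-U[1],U[0],0])
for nm,k in(('top',t),('side',c)):
    print(nm,[np.round(proj(k,B+U*x+V*y+[0,0,.025]),1).tolist() for x in(.036,-.036) for y in(.042,-.042)],'grip end',np.round(proj(k,B-U*.152+[0,0,.048]),1))
for k,x0,x1,y0,y1 in((c,175,245,160,204),(t,155,215,185,268)):
    v=hsv(k); m=cv2.inRange(v,(98,90,50),(128,255,255))
    for y in range(y0,y1,2): print(y,''.join('.' if m[y,x] else '#' if v[y,x,2]<50 else 'o' for x in range(x0,x1)))
m=cv2.inRange(hsv(t),(4,90,40),(22,255,255)); n,l,st,ce=cv2.connectedComponentsWithStats(comp(m,240,330,70,190)); print('box amber',[(st[i].tolist(),onz(t,*ce[i],.03)) for i in range(1,n) if st[i,4]>5])
E
```

```text
time: 30.5
ee_pos: [0.3059, 0.235, 0.19]
eef_rot: [-0.136, 0.991, 0.0, 0.0]
ft_force: [0.8, 0.2, -0.7]
width: 0.0433
grip_force: 0.0
30.6 [0.3079 0.2354 0.19  ] 0.04348522630893418 0.0
top [[166.2, 200.3], [193.5, 193.2], [171.5, 223.5], [199.1, 216.1]] grip end [193.3 257.7]
side [[213.0, 167.7], [227.6, 176.3], [200.1, 175.9], [214.7, 184.9]] grip end [184.  190.4]
160 ###ooooooo#ooooooooooooooooooooooooooooooooooooooooooooooooooooooooooo
162 oooooooooooooooooooooooooooooooooooo.....ooooooooooooooooooooooooooooo
164 ooooooooooooooooooooooooooooooooo...........oooooooooooooooooooooooooo
166 ooooooooooooooooooooooooooooo...................oooooooooooooooooooooo
168 oooooooooooooooooooooooooo.........................ooooooooooooooooooo
170 ooooooooooooooooooooooo.............ooo...............oooooooooooooooo
172 ooooooooooooooooooo..............oooooooo................ooooooooooooo
174 oooooooooooooooo..............oooooooooooooooo...............ooooooooo
176 ooooooooooooo..............oooooooooooooooooooooo...............oooooo
178 ooooooooo..................oooooooooooooooooooooooo
[... 3018 characters left out ...]
ooo.................o#####....................
251 ooooooooooooooooooo...............oo####....................
253 ooooooooooooooooooooo..............o####....................
255 ooooooooooooooooooooooo.............#####..............ooooo
257 ooooooooooooooooooooooooo............###o.......oo...ooooooo
259 ooooooooooooooooooooooooooo......##########ooooooooooooooooo
261 ooooooooooooooooooooooooooooooooo###########oooooooooooooooo
263 ooooooooooooooooooooooooooooooooooo############ooooooooooooo
265 ooooooooooooooooooooooooooooooooooooo###########oooooooooooo
267 oooooooooooooooooooooooooooooooooooooo##########oooooooooooo
box amber [([267, 156, 21, 5, 95], array([0.6639, 0.0103, 0.03  ]))]
```

```bash
python3 -c "
from bench import r
print(r.close_job())"
```

```text
the job is handed in; nothing more can be done
None
```

I handed the job in at about 31 s. The scoop stands level and released on the mat, and one vial is visible on the box floor. The second vial is hidden by the cover plate. I take it to be in the box too, because the bowl came out empty and the scoop's weight dropped by about two vials. No sign of cover-plate contact was seen, but the sensors could not rule it out, and the hand-in gave no verdict.

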